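Lap the clamped moulding

TASK

Take the yellow-handled lapping block and, pressing it lightly and flat on the clamped picture-frame moulding, rub along the moulding lengthwise from right beside the clamp's foot to the free end, keeping it pressed all the way until its front edge is at the end. Then set the block down gently, not dropped, upright in the middle of the green pad and let go. Leave the blue-handled block where it is.

Things in the scene. Friction and masses are not known exactly. Their poses are not given: they have to be found in the camera images.
- lap_block: Loose lapping block. Origin: centre of the sole's underside when unpressed, fixed to the handle; z up, x lengthwise. Steel sole 80x36x8 mm; wooden base z 20 to 34; yellow handle 60 (x) x 26 mm (y), z 34 to 78: grip across y, fingertips above z 36. Sole is sprung: goes up 12 mm, 2.5 N at first to 5.5 N, then rigid; hold the block 4 to 8 mm below first touch to press with about 4 N. 0.2 kg.
- moulding: Pale wooden bar 300 (x) x 44 (y) x 24 mm, fixed on a teak board. Origin: centre of its flat top, 42 mm above the bench; z up; x from clamped end (-150) to free end (+150). Clamp foot's front edge at x = -122 mm; the clamp lies behind it, up to 40 mm above the top. Block beside the foot: block centre at x -75 to -45 mm; front edge at the free end: block centre at x = +110 mm (90 to 130 is good).
- rest_pad: Flat green rest pad, fixed on the bench, 130 x 85 x 6 mm (x, y, z). Origin: centre of its underside, so its top is 6 mm above it; x along its length.
- blue_block: The blue-handled block (loose, same shape and size as the yellow one but with a thick cork sole), to be left alone. Origin: centre of its underside; x along its length, z up. Mass 0.22 kg.
Mind the look-alikes: they are no part of the job. What is shaped like the lap_block but red or turquoise is not meant.

How it is judged:
By the outcome, as a careful person would: the job done as asked, in the order asked, and still so for the second after the job is handed in, with the robot touching nothing.
It also fails if it takes over 58 s, if anything falls off the work surface, if the arm or the gripper's body presses on something with over 40 N, if the wrist force passes 120 N, or if a joint passes its speed limit or range.

ROBOT

A 7-joint arm with a two-finger parallel gripper is mounted at the origin on the work surface. World frame = base frame: x ahead of the robot, y to its left, z up, the work surface at z = 0. Lengths are in mm, angles in rad, forces in N, time in s.
With the tool pointing down it reaches from about 400 to 875 mm from the base axis. Payload 4.4 kg.
Tool frame: the origin (TCP) lies midway between the tips of the shut fingers; the grasp point (between the pads) lies 19 mm behind it; z points along the fingers, y is the direction in which the jaws open and shut (so a half turn about z gives the same grasp; the last joint's range is limited). The gripper opens to 85 mm and grips with 20 to 120 N. Pads are 22 mm wide; open, the fingers measure 114 mm over their backs; the gripper's body (76 mm by 85 mm) begins 54 mm behind the grasp point. The pads swing forward as they close: fully open they stand 13 mm farther back than shut.
Start: joints at [-0.066, 0.628, 0.038, 1.517, -0.027, 0.996, -0.02], TCP at [650.014, 0.027, 231.313] pointing down, gripper open.
Joint ranges: [-3.06, 3.06], [-0.37, 2.12], [-1.25, 1.32], [0.18, 2.47], [-1.1, 4.24], [0.23, 1.98], [-2.94, 2.94]. Speed limits (rad/s): [2.57, 2.57, 3.14, 3.14, 3.14, 3.14, 3.14].

INTERFACE

Orientations are given as [roll, pitch, yaw] about the fixed x, y, z axes, in that order (R = Rz(yaw) Ry(pitch) Rx(roll)).
In Python, from cell import * gives the robot as it stands. The module is installed in compiled form; this text tells all that it offers.
- The arm moves only by the tool move_arm, never from a script. Its argument "series" is a list of rows, each a list of 2 entries, a list of its own where there are three numbers: the shift along the tool's x, y, z in m, then the turn about the tool's z in rad. In form: [[[x, y, z], yaw], ...]. A call has 1 to 5 rows; each row is the pose to reach, as a shift and turn from the pose measured when the call began, along the tool's axes at that moment; what a row does not reach only later rows make up. A row lasts 1/8 s, in which the tool goes at most 62.5 mm and 10.7 degrees, less where a joint would pass 70% of its speed; a pose out of reach is approached as far as the arm can. A call with a gripper value outside its range is refused whole. "claw" is the opening, from 0 (shut) to 1 (fully open), set as the call begins (left out, the last holds). The fingers move at their own pace and stop on an object; the grip force is fixed at half the most. Time passes only in rows, so rows that repeat a pose let the fingers close. It gives the time, the measured TCP pose, the force and the opening at its end, in the units of the state.
- read_state(): the state, without advancing time (a new reading comes with each control period).
- get_image(name): name is "scene" or "side" or "wrist"; returns the picture (384x512x3 uint8, blue, green, red); there is no depth.
- camera_model(name): a dict with "fov_y" (degrees; the focal length in pixels is half the picture's height over the tangent of half this angle, whatever the lens; pixels are square), "cx", "cy" (the principal point, pixels), "k1" (the pictures are not rectified: a ray, as slopes to the right and down, at radius r is drawn at 1 + k1 r^2 times it, then the intrinsics apply), "pose" (4x4, takes a point from camera to world coordinates); the wrist camera has in their place "tool_from_camera" (4x4, takes a point from camera to tool coordinates, whose origin is the TCP and whose axes are the flange's). Camera axes: x right, y down, z forward; pixel columns grow to the right and rows downward; lengths in mm; the calibration is good to about 2 mm. A picture is of the moment at which its call begins: read the wrist's pose just before it. camera_model takes no time and is no camera call.
- finish_job(): hands the job in, once; it reports no verdict.
The state is a dict: "clock": time; "qpos": joint angles; "qd": joint speeds; "tau": joint torques, N m; "eef_pos": TCP position; "tool_rot": TCP orientation; "force": force on the tool from outside, world axes, zero at the start; "torque": the same for the moment, N m; "width": finger opening in mm.
Only numpy, scipy, OpenCV 4.12 (cv2) and the standard library are available. Lean on these libraries where they do the work, as an engineer would, in place of code of your own. Each camera call takes 0.05 s, during which the arm holds its last target. There are 200 camera calls.

## Working session

There is one attempt and no reset: what is moved stays moved. The work goes in short steps, Python scripts to look and compute and a tool call to move; the robot and the scene stay as the last step left them, time stands still between calls to the robot, and variables do not carry over. Pictures are saved under pics/ and viewed, about 8 in all and at most 12, crops included, and the job is handed in when it is done.

Besides the shell and the picture viewer there is one more tool, called by a JSON object that holds its "op" and its "data", one argument or row to a line. move_arm: Moves the arm, as the interface text tells. Its arguments: {"type":"object","properties":{"series":{"type":"array"},"claw":{"type":"number"}},"required":["series"]}

```bash
mkdir -p pics; python3 - <<'E'
from cell import *
import cv2,numpy as np
s=read_state();print(s)
for n in("scene","side","wrist"):
    cv2.imwrite(f"pics/{n}0.png",get_image(n))
    print(n,camera_model(n))
E
```

```text
{'clock': 0.0, 'qpos': array([-0.06581427,  0.62936072,  0.03843489,  1.51834859, -0.02698725,
        0.99628879, -0.02002569]), 'qd': array([-0.00057391, -0.00132109,  0.00090714,  0.00026479,  0.00094619,
        0.00035351,  0.0007577 ]), 'tau': array([-1.11932164e-03, -5.63405585e+01,  1.22606792e+00, -1.93450052e+01,
        1.09587883e-02,  1.05136272e-02, -8.84369996e-06]), 'eef_pos': array([6.49387223e+02, 3.90654922e-02, 2.30385708e+02]), 'tool_rot': array([-3.13970533e+00,  3.18284284e-05,  1.57079803e+00]), 'force': array([ 0.00605997, -0.42012523,  0.37179702]), 'torque': array([-0.01746531, -0.01711934, -0.01115337]), 'width': 85.38739167457787}
scene {'fov_y': 49.56188778943566, 'cx': 253.33829714420773, 'cy': 186.28062886650207, 'k1': -0.09257867023249904, 'pose': array([[ 4.40298243e-01,  7.29566553e-01, -5.23325999e-01,
         9.32571818e+02],
       [ 8.97848416e-01, -3.59318476e-01,  2.54476825e-01,
        -3.11654990e+02],
       [-2.38292048e-03, -5.81913119e-01, -8.13247468e-01,
         7.26150990e+02],
       [ 0.00000000e+00,  0.00000000e+00,  0.00000000e
[... 273 characters left out ...]
2720e-01,  5.91464777e-01,
        -7.63378412e+02],
       [ 1.08341962e-02, -8.43482331e-01, -5.37047649e-01,
         6.46064718e+02],
       [ 0.00000000e+00,  0.00000000e+00,  0.00000000e+00,
         1.00000000e+00]])}
wrist {'fov_y': 60.7835352533463, 'cx': 253.54492477924734, 'cy': 190.09574546683365, 'k1': -0.06705258027047169, 'tool_from_camera': array([[-1.71966880e-03, -9.58960371e-01, -2.83534918e-01,
         7.16065305e+01],
       [ 9.99998503e-01, -1.59489214e-03, -6.70915125e-04,
        -6.54877378e-01],
       [ 1.91173404e-04, -2.83535647e-01,  9.58961678e-01,
        -1.41651479e+02],
       [ 0.00000000e+00,  0.00000000e+00,  0.00000000e+00,
         1.00000000e+00]])}
```

View pics/scene0.png

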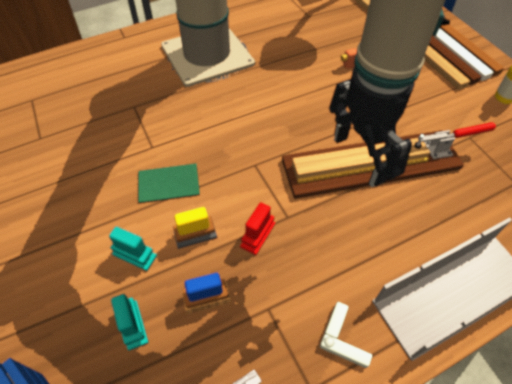

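View pics/side0.png

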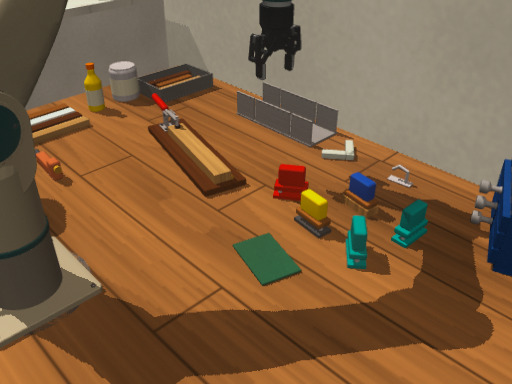

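```bash
cat > h.py <<'E'
from cell import *
import cv2,numpy as np
from scipy.spatial.transform import Rotation as Rn
def cam(n,st=None):
    m=camera_model(n)
    if n=="wrist":
        T=np.eye(4);T[:3,:3]=Rn.from_euler('xyz',st['tool_rot']).as_matrix();T[:3,3]=st['eef_pos'];P=T@m['tool_from_camera']
    else:P=m['pose']
    f=192/np.tan(np.radians(m['fov_y']/2));return m,P,f
def ray(n,uv,st=None):
    m,P,f=cam(n,st);d=(np.array(uv,float)-[m['cx'],m['cy']])/f;s=d.copy()
    for _ in range(20): s=d/(1+m['k1']*(s@s))
    return P[:3,3],P[:3,:3]@np.r_[s,1]
def onz(n,uv,z,st=None):
    o,d=ray(n,uv,st);return (o+d*(z-o[2])/d[2]).round(1)
def proj(n,p,st=None):
    m,P,f=cam(n,st);c=np.linalg.inv(P)@np.r_[p,1];s=c[:2]/c[2]
    return (s*(1+m['k1']*(s@s))*f+[m['cx'],m['cy']]).round(1)
def crop(img,x,y,w,h,k,step=10):
    c=cv2.resize(img[y:y+h,x:x+w],None,fx=k,fy=k,interpolation=cv2.INTER_CUBIC)
    for u in range(-(-x//step)*step,x+w,step):
        cv2.line(c,((u-x)*k,0),((u-x)*k,6),(255,255,255),1)
        if u%(2*step)==0:cv2.putText(c,str(u),((u-x)*k-10,18),0,.38,(255,255,255),1)
    for v in range(-(-y//step)*step,y+h,step):
        cv2.line(c,(0,(v-y)*k),(6,(v-y)*k),(255,255,255),1)
        if v%(2*step)==0:cv2.putText(c,str(v),(8,(v-y)*k+4),0,.38,(255,255,255),1)
    return c
E
python3 - <<'E'
from h import *
a=cv2.imread("pics/scene0.png");b=cv2.imread("pics/side0.png")
t=np.vstack([np.hstack([crop(a,130,160,100,90,4),crop(b,280,160,100,90,4)]),
 crop(a,270,110,200,60,4)[:, :800]])
cv2.imwrite("pics/m1.png",t)
t=np.vstack([np.hstack([crop(a,270,120,200,90,4)]),
 np.hstack([crop(b,140,80,120,60,4)[:, :400],crop(b,160,140,100,60,4)])])
cv2.imwrite("pics/m2.png",t)
E
```

```text
(no output)
```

View pics/m1.png

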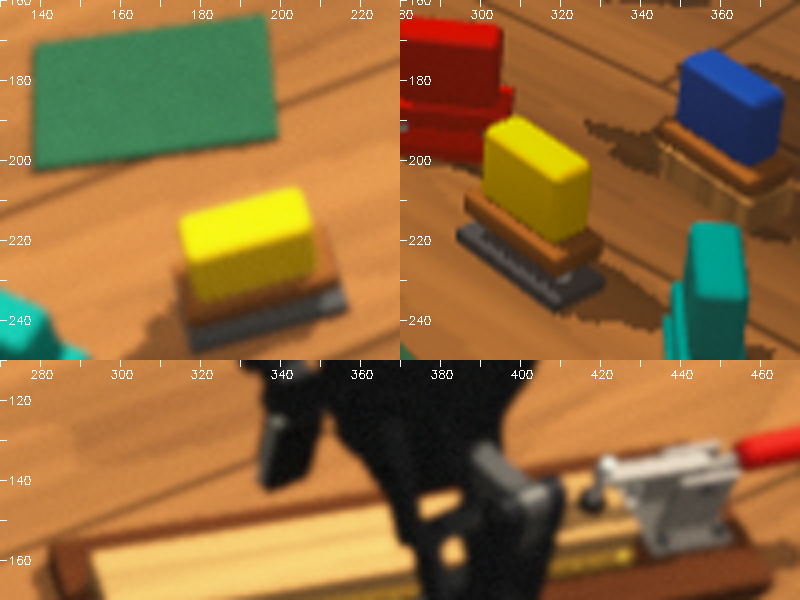

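View pics/m2.png

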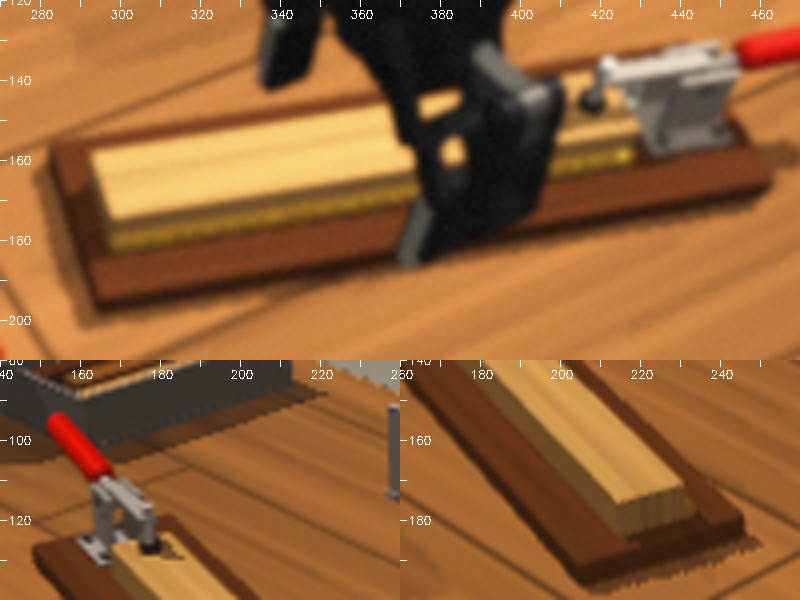

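```bash
python3 - <<'E'
from h import *
print("pad",[onz("scene",p,6) for p in[(138.3,171.5),(196.3,163.5),(199.3,194.3),(138.8,202.8)]])
print("Y sc",[onz("scene",p,78) for p in[(175.3,213.8),(205,206.8),(208,218),(177.5,225.5)]])
print("Y si",[onz("side",p,78) for p in[(301.8,192.5),(309.5,189.3),(326.8,200),(319.5,206)]])
print("sole",[onz("scene",p,0) for p in[(178.3,247.5),(216.8,237.5)]])
print("M sc",[onz("scene",p,42) for p in[(293,158.3),(298,174.8),(375,143),(375,163.8)]],"foot",onz("scene",(418,147),42))
print("M si",[onz("side",p,42) for p in[(214.3,175.5),(230.8,171.3),(168,127.5)]],"foot",onz("side",(178,126.5),42))
E
```

```text
pad [array([ 321.2, -296. ,    6. ]), array([ 357.3, -172.6,    6. ]), array([ 437.5, -197.5,    6. ]), array([ 401.6, -319.4,    6. ])]
Y sc [array([ 508. , -264.8,   78. ]), array([ 517.9, -209.8,   78. ]), array([ 542.8, -214.2,   78. ]), array([ 533.1, -269.8,   78. ])]
Y si [array([ 513.8, -214.5,   78. ]), array([ 534.6, -217.7,   78. ]), array([ 529.5, -268.4,   78. ]), array([ 502.3, -271.6,   78. ])]
sole [array([ 532.5, -280.6,    0. ]), array([ 545.2, -204.1,    0. ])]
M sc [array([463.9,  10.3,  42. ]), array([506.9,  -2. ,  42. ]), array([505.5, 194.8,  42. ]), array([553.7, 159.7,  42. ])] foot [557.1 274.9  42. ]
M si [array([464.1,   9.6,  42. ]), array([504.2,  -3. ,  42. ]), array([536.2, 292.9,  42. ])] foot [559.8 278.6  42. ]
```

{"op": "move_arm", "data": {
  "series": [
    [[-0.06, -0.03, 0], 0.08],
    [[-0.12, -0.06, 0.02], 0.166],
    [[-0.18, -0.095, 0.03], 0.166],
    [[-0.241, -0.126, 0.04], 0.166],
    [[-0.241, -0.126, 0.04], 0.166]
  ],
  "claw": 1
}}

```text
clock: 0.78
eef_pos: [520.2, -245.3, 190.2]
tool_rot: [-3.138, 0.002, 1.399]
force: [0.7, 0.6, 0.2]
width: 85.5
```

```bash
python3 - <<'E'
from h import *
s=read_state();im=get_image("wrist");cv2.imwrite("pics/w1.png",im);print(s['eef_pos'],s['tool_rot'],s['qd'].round(3))
import pickle;pickle.dump(s,open("w1.pkl","wb"))
im2=get_image("scene");cv2.imwrite("pics/scene1.png",im2)
a=cv2.resize(im,(448,336));b=crop(im2,270,110,200,60,4)
c=np.zeros((600,800,3),np.uint8);c[:336,:448]=a;c[350:590]=b;cv2.imwrite("pics/m3.png",c)
E
```

```text
[ 520.24946494 -245.28202828  190.15146286] [-3.13792123e+00  2.21572992e-03  1.39902995e+00] [ 0.328  0.02  -0.059  0.049 -0.019 -0.09   0.336]
```

View pics/m3.png

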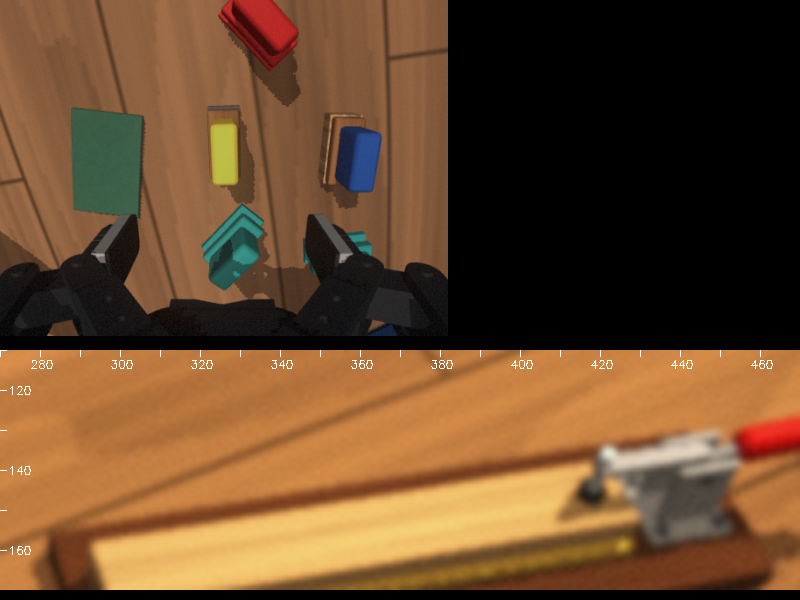

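```bash
python3 - <<'E'
from h import *
import pickle
s=pickle.load(open("w1.pkl","rb"));k=512/448
print("Y",[onz("wrist",(u*k,v*k),78,s) for u,v in[(210.5,122),(237.5,121),(239,185),(213,186)]])
print("pad",[onz("wrist",(u*k,v*k),6,s) for u,v in[(72,108),(143.5,115.5),(139,217),(74,210)]])
print("M",[onz("scene",p,42) for p in[(293,157.5),(405,138.8),(420,135.5)]])
n=read_state();print(n['clock'],n['eef_pos'],n['tool_rot'],n['qd'].round(3))
E
```

```text
Y [array([ 515.6, -206.8,   78. ]), array([ 539.3, -210. ,   78. ]), array([ 531.2, -269.7,   78. ]), array([ 506.9, -266.5,   78. ])]
pad [array([ 357.5, -171.9,    6. ]), array([ 437.2, -195.3,    6. ]), array([ 399.7, -317.8,    6. ]), array([ 319.1, -294.8,    6. ])]
M [array([462. ,  11.4,  42. ]), array([524.9, 263.8,  42. ]), array([531.9, 301.6,  42. ])]
0.875 [ 520.63026649 -245.08975605  190.2052487 ] [-3.13790847e+00  2.27940607e-03  1.39795000e+00] [-0.06  -0.003 -0.061 -0.02  -0.026  0.006 -0.03 ]
```

{"op": "move_arm", "data": {
  "series": [
    [[0.007, 0.0015, 0.03], -0.022],
    [[0.007, 0.0015, 0.06], -0.022],
    [[0.007, 0.0015, 0.08], -0.022],
    [[0.007, 0.0015, 0.08], -0.022],
    [[0.007, 0.0015, 0.08], -0.022]
  ]
}}

```text
clock: 1.5
eef_pos: [524.1, -237.9, 110.9]
tool_rot: [-3.139, 0.002, 1.421]
force: [0.7, -0.4, 0.7]
width: 85.7
```

{"op": "move_arm", "data": {
  "series": [
    [[0, -0.001, 0.03], 0],
    [[0, -0.001, 0.05], 0],
    [[0, -0.001, 0.066], 0],
    [[0, -0.001, 0.067], 0],
    [[0, -0.001, 0.067], 0]
  ]
}}

```text
clock: 2.12
eef_pos: [523.5, -238.1, 44.6]
tool_rot: [-3.14, 0.002, 1.421]
force: [-1.1, 1.1, -0.5]
width: 85.5
```

{"op": "move_arm", "data": {
  "series": [
    [[0, 0, 0], 0],
    [[0, 0, 0], 0],
    [[0, 0, 0], 0],
    [[0, 0, 0], 0],
    [[0, 0, 0], 0]
  ],
  "claw": 0
}}

```text
clock: 2.75
eef_pos: [523.6, -238.1, 44.7]
tool_rot: [-3.141, 0.002, 1.421]
force: [0.3, 0.6, 0.7]
width: 24.8
```

{"op": "move_arm", "data": {
  "series": [
    [[0, 0, 0], 0],
    [[0, 0, 0], 0],
    [[0, 0, 0], 0],
    [[0, 0, 0], 0],
    [[0, 0, 0], 0]
  ]
}}

```text
clock: 3.38
eef_pos: [523.6, -238.1, 44.7]
tool_rot: [-3.141, 0.002, 1.421]
force: [-0.1, -0.4, 0.9]
width: 25.1
```

{"op": "move_arm", "data": {
  "series": [
    [[0, 0, -0.015], 0],
    [[0, 0, -0.05], 0],
    [[0, 0, -0.09], 0],
    [[0, 0, -0.12], 0],
    [[0, 0, -0.12], 0]
  ]
}}

```text
clock: 4.0
eef_pos: [525.3, -238.6, 167.6]
tool_rot: [3.137, 0.004, 1.421]
force: [0.2, 0.3, -2.9]
width: 25.2
```

```bash
python3 - <<'E'
from h import *
s=read_state();print(s['eef_pos'],s['force'],s['width'])
# start target: block centre at moulding x=-60
u=np.array([np.cos(np.radians(76)),np.sin(np.radians(76))])
e=np.array([484.3,4.0]); tgt=e+210*u
y=s['tool_rot'][2];d=tgt-s['eef_pos'][:2]
print(tgt,d,"tool dx,dy",d@[np.cos(y),np.sin(y)],d@[np.sin(y),-np.cos(y)],"turn",y-np.radians(76))
E
```

```text
[ 525.28045534 -238.56402486  167.58102293] [ 0.21344391  0.34949833 -2.86398706] 25.187192388624112
[535.10359808 207.76210252] [  9.82314273 446.32612738] tool dx,dy 442.7932520372889 -56.900281780989644 turn 0.09453810992808687
```

{"op": "move_arm", "data": {
  "series": [
    [[0.04, -0.005, 0], 0.02],
    [[0.085, -0.01, 0], 0.04],
    [[0.13, -0.017, 0], 0.06],
    [[0.175, -0.022, 0], 0.08],
    [[0.22, -0.028, 0], 0.094]
  ]
}}

```text
clock: 4.62
eef_pos: [529.3, -15.4, 165.6]
tool_rot: [3.139, 0.004, 1.326]
force: [0.4, -0.1, -1.8]
width: 25.2
```

```bash
cat > go.py <<'E'
from h import *
import sys
s=read_state();a=np.radians(76)
u=np.array([np.cos(a),np.sin(a)]);e=np.array([484.3,4.0]);tgt=e+(150-float(sys.argv[1]))*u
y=s['tool_rot'][2];d=tgt-s['eef_pos'][:2]
r=s['eef_pos'][:2]-e
print(s['eef_pos'],s['tool_rot'],s['force'],"mx",150-r@u,"lat",r@[u[1],-u[0]])
print("tool dx,dy",d@[np.cos(y),np.sin(y)],d@[np.sin(y),-np.cos(y)],"turn",y-a)
E
python3 go.py -60
```

```text
[529.34846684 -15.37003839 165.56218659] [3.13897359 0.0038688  1.32648963] [ 0.41470458 -0.11333814 -1.84231599] mx 157.89645497345398 lat 48.39637125294506
tool dx,dy 217.89836148540854 -48.38778670724225 turn 3.9397190501055945e-05
```

{"op": "move_arm", "data": {
  "series": [
    [[0.03, -0.008, 0], 0],
    [[0.07, -0.018, 0], 0],
    [[0.1, -0.03, 0], 0],
    [[0.13, -0.048, 0], 0],
    [[0.13, -0.048, 0], 0]
  ]
}}

```text
clock: 5.25
eef_pos: [512.0, 125.9, 163.7]
tool_rot: [-3.141, 0.004, 1.332]
force: [1.0, -0.5, -1.9]
width: 25.5
```

```bash
python3 - <<'E'
from h import *
s=read_state();im=get_image("wrist")
import pickle;pickle.dump(s,open("w2.pkl","wb"))
cv2.imwrite("pics/w2.png",im)
sc=get_image("side")
c=np.zeros((600,800,3),np.uint8);c[:384,:512]=crop(im,0,0,512,384,1,20);c[:240,520:800]=crop(sc,170,90,70,60,4)
cv2.imwrite("pics/m4.png",c[:384])
E
python3 go.py -60
```

```text
[513.46272552 122.04221989 164.11062333] [3.14036031 0.00531019 1.32727908] [-0.07669963 -0.945135   -2.23883746] mx 28.409036682831996 lat -0.26052966009641215
tool dx,dy 88.40879037616085 0.33380700138123004 turn 0.0008288455786229498
```

View pics/m4.png

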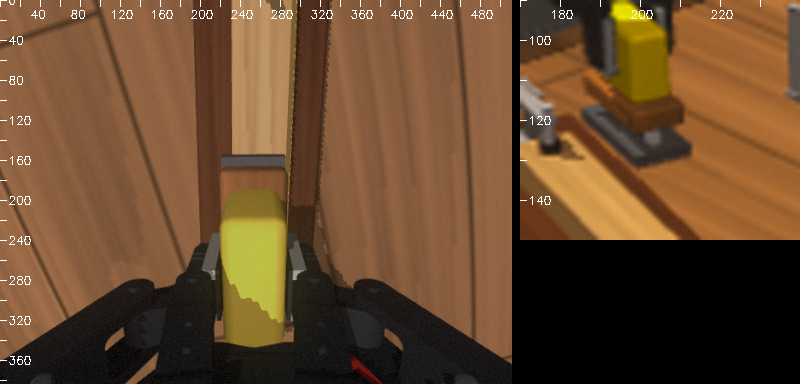

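```bash
python3 - <<'E'
from h import *
import pickle
s=pickle.load(open("w2.pkl","rb"))
im=cv2.imread("pics/w2.png")
for r in(12,60,120):print(r,[tuple(map(int,im[r,c])) for c in range(278,300,2)],'|',[tuple(map(int,im[r,c])) for c in range(226,238,2)])
y=s['tool_rot'][2];x=np.array([np.cos(y),np.sin(y)]);n=np.array([np.sin(y),-np.cos(y)])
for nm,z,ps in(("M",42,[(232,10),(232,145),(289,10),(288,145)]),("sole",127.5,[(222,156),(285,156)]),("handtop",197.5,[(221,240),(286,240)]),):
    for p in ps:
        q=onz("wrist",p,z,s);d=q[:2]-s['eef_pos'][:2];print(nm,p,q,"tool",(d@x).round(1),(d@n).round(1))
E
```

```text
12 [(53, 80, 109), (56, 82, 111), (57, 83, 110), (91, 134, 178), (91, 135, 178), (90, 135, 177), (91, 136, 179), (48, 94, 126), (48, 94, 124), (65, 126, 161), (20, 33, 49)] | [(32, 51, 90), (36, 54, 92), (36, 53, 90), (88, 130, 175), (99, 147, 190), (98, 144, 187)]
60 [(93, 138, 182), (92, 138, 183), (94, 138, 182), (93, 139, 182), (94, 139, 181), (92, 138, 181), (49, 94, 124), (54, 98, 128), (39, 81, 109), (26, 32, 52), (28, 43, 73)] | [(29, 52, 90), (35, 55, 94), (34, 54, 91), (88, 131, 173), (98, 146, 188), (98, 144, 186)]
120 [(97, 142, 187), (97, 142, 186), (95, 141, 184), (91, 137, 181), (93, 139, 182), (48, 91, 123), (49, 92, 123), (42, 78, 107), (23, 38, 59), (34, 51, 82), (34, 49, 84)] | [(38, 56, 93), (37, 58, 95), (40, 59, 95), (92, 135, 178), (97, 142, 186), (97, 142, 185)]
M (232, 10) [527.1 257.2  42. ] tool 131.2 -16.4
M (232, 145) [501.8 160.4  42. ] tool 31.1 -18.1
M (289, 10) [567.7 247.3  42. ] tool 131.1 25.4
M (288, 145) [545.7 149.7  42. ] tool 31.1 27.1
sole (222, 156) [503.6 167.4 127.5] tool 38.4 -18.0
sole (285, 156) [537.3 159.2 127.5] tool 38.3 16.7
handtop (221, 240) [505.  149.2 197.5] tool 21.0 -12.3
handtop (286, 240) [527.8 143.6 197.5] tool 20.9 11.1
```

{"op": "move_arm", "data": {
  "series": [
    [[0.03, 0.0005, 0], 0],
    [[0.06, 0.001, 0], 0],
    [[0.08, 0.0013, 0], 0],
    [[0.088, 0.0013, 0], 0],
    [[0.088, 0.0013, 0], 0]
  ]
}}

```text
clock: 5.98
eef_pos: [535.9, 206.4, 163.4]
tool_rot: [3.141, 0.006, 1.327]
force: [0.1, -0.6, -2.2]
width: 25.4
```

{"op": "move_arm", "data": {
  "series": [
    [[0, 0, 0.02], 0],
    [[0, 0, 0.04], 0],
    [[0, 0, 0.055], 0],
    [[0, 0, 0.06], 0],
    [[0, 0, 0.06], 0]
  ]
}}

```text
clock: 6.6
eef_pos: [535.9, 205.6, 103.4]
tool_rot: [3.141, 0.007, 1.326]
force: [-0.0, 0.2, -2.1]
width: 25.4
```

```bash
python3 go.py -60; python3 - <<'E'
from h import *
a=get_image("scene");b=get_image("side")
cv2.imwrite("pics/m5.png",np.hstack([crop(a,340,90,100,80,4),crop(b,150,80,90,80,4)]))
E
```

```text
[535.93385506 205.6259693  103.41744927] [3.14066301 0.00652617 1.32642917] [-0.03175716  0.19374261 -2.06310821] mx -58.1281764060264 lat 1.3223721981390772
tool dx,dy 1.871795739904543 -1.3224116248137607 turn -2.1063399436194175e-05
```

View pics/m5.png

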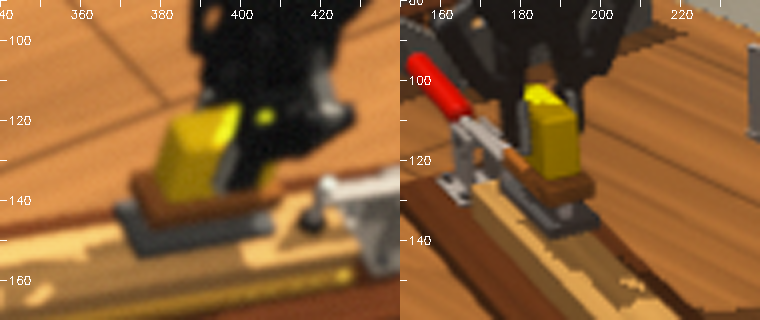

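{"op": "move_arm", "data": {
  "series": [
    [[0, 0, 0.006], 0],
    [[0, 0, 0.011], 0],
    [[0, 0, 0.014], 0],
    [[0, 0, 0.016], 0],
    [[0, 0, 0.016], 0]
  ]
}}

```text
clock: 7.32
eef_pos: [536.2, 205.9, 87.8]
tool_rot: [3.14, 0.006, 1.327]
force: [-0.8, 0.3, -2.3]
width: 25.3
```

{"op": "move_arm", "data": {
  "series": [
    [[0, 0, 0.001], 0],
    [[0, 0, 0.002], 0],
    [[0, 0, 0.003], 0],
    [[0, 0, 0.003], 0],
    [[0, 0, 0.003], 0]
  ]
}}

```text
clock: 7.95
eef_pos: [536.4, 205.9, 84.9]
tool_rot: [3.14, 0.006, 1.327]
force: [-0.7, 0.3, 2.2]
width: 25.0
```

{"op": "move_arm", "data": {
  "series": [
    [[0, 0, 0.001], 0],
    [[0, 0, 0.002], 0],
    [[0, 0, 0.0035], 0],
    [[0, 0, 0.0035], 0],
    [[0, 0, 0.0035], 0]
  ]
}}

```text
clock: 8.57
eef_pos: [536.4, 205.9, 81.5]
tool_rot: [3.14, 0.006, 1.327]
force: [-1.2, -0.4, 2.8]
width: 25.3
```

```bash
python3 go.py 110;python3 - <<'E'
from h import *
f=[]
for i in range(8):
    b=get_image("side");f.append(read_state()['force'])
print(np.mean(f,0),np.std(f,0))
E
```

```text
[536.41119052 205.91854649  81.47315317] [3.13963394 0.0056469  1.32678777] [-1.15868827 -0.3927395   2.78788691] mx -58.52754070598115 lat 1.7147479244513268
tool dx,dy -168.52695230961015 -1.7716326043873492 turn 0.0003375399561478254
[-0.38254317 -0.31760297  1.90692416] [0.40717084 0.26538645 0.29232337]
```

{"op": "move_arm", "data": {
  "series": [
    [[-0.008, 0, 0], 0],
    [[-0.016, 0, 0], 0],
    [[-0.025, 0, 0], 0],
    [[-0.034, 0, 0], 0],
    [[-0.042, 0, 0], 0]
  ]
}}

```text
clock: 9.6
eef_pos: [526.3, 164.4, 81.8]
tool_rot: [3.139, 0.005, 1.326]
force: [0.2, 3.5, 2.3]
width: 25.4
```

{"op": "move_arm", "data": {
  "series": [
    [[-0.009, 0, 0], 0],
    [[-0.018, 0, 0], 0],
    [[-0.026, 0, 0], 0],
    [[-0.034, 0, 0.0002], 0],
    [[-0.042, 0, 0.0002], 0]
  ]
}}

```text
clock: 10.22
eef_pos: [515.9, 123.2, 81.8]
tool_rot: [3.139, 0.006, 1.326]
force: [0.6, 2.5, 2.1]
width: 25.0
```

```bash
python3 go.py 110
```

```text
[515.90044803 123.21164367  81.80621049] [3.13947756 0.00552178 1.32638972] [0.58204267 2.50077699 2.11030567] mx 26.68461133689047 lat 1.8218728539251448
tool dx,dy -83.31549875252236 -1.8168314174165017 turn -6.0510228148791256e-05
```

{"op": "move_arm", "data": {
  "series": [
    [[-0.009, 0, 0], 0],
    [[-0.018, 0, 0.0002], 0],
    [[-0.026, -0.0003, 0.0003], 0],
    [[-0.034, -0.0005, 0.0004], 0],
    [[-0.042, -0.0005, 0.0005], 0]
  ]
}}

```text
clock: 10.85
eef_pos: [505.1, 82.1, 81.5]
tool_rot: [3.14, 0.006, 1.327]
force: [1.1, 3.3, 2.5]
width: 25.3
```

{"op": "move_arm", "data": {
  "series": [
    [[-0.009, 0, 0], 0],
    [[-0.018, 0, 0], 0],
    [[-0.027, 0, 0], 0],
    [[-0.036, 0, 0.0002], 0],
    [[-0.044, 0, 0.0002], 0]
  ]
}}

```text
clock: 11.48
eef_pos: [494.2, 38.8, 81.5]
tool_rot: [3.14, 0.006, 1.326]
force: [1.1, 3.2, 2.9]
width: 25.5
```

{"op": "move_arm", "data": {
  "series": [
    [[0, 0, 0], 0],
    [[0, 0, 0], 0]
  ]
}}

```text
clock: 11.72
eef_pos: [493.8, 37.5, 81.4]
tool_rot: [3.14, 0.007, 1.325]
force: [-0.6, -1.4, 2.0]
width: 25.2
```

```bash
python3 go.py 110; python3 - <<'E'
from h import *
a=get_image("scene");b=get_image("side")
cv2.imwrite("pics/m6.png",np.hstack([crop(a,270,110,100,90,4),crop(b,160,110,100,90,4)]))
E
```

```text
[493.78580606  37.53914885  81.42363466] [3.14027264 0.00713594 1.32538894] [-0.56062943 -1.44771692  2.02430135] mx 115.16228302262888 lat 1.0901826105832397
tool dx,dy 5.16112311520075 -1.0956606773453588 turn -0.001061290464567044
```

View pics/m6.png

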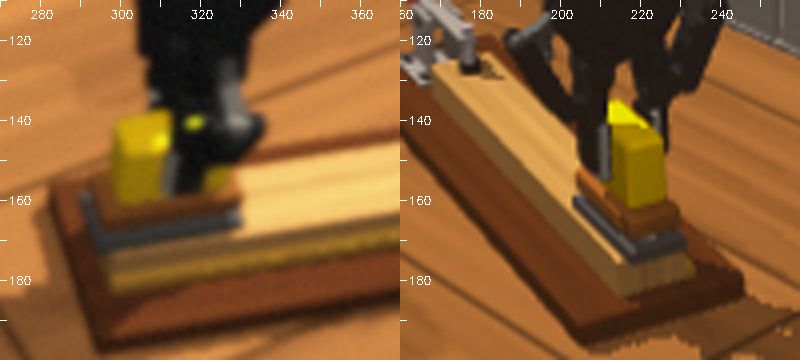

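{"op": "move_arm", "data": {
  "series": [
    [[0, 0, -0.01], 0],
    [[0, 0, -0.025], 0],
    [[0, 0, -0.05], 0],
    [[0, 0, -0.07], 0],
    [[0, 0, -0.07], 0]
  ]
}}

```text
clock: 12.45
eef_pos: [494.7, 38.7, 153.1]
tool_rot: [3.137, 0.006, 1.326]
force: [0.6, 0.2, -2.1]
width: 25.2
```

```bash
cat > pad.py <<'E'
from h import *
s=read_state();y=s['tool_rot'][2];d=np.array([379,-245.7])-s['eef_pos'][:2]
print(s['eef_pos'],s['tool_rot'],s['force'],"tool dx,dy",d@[np.cos(y),np.sin(y)],d@[np.sin(y),-np.cos(y)],"turn",y-1.278)
E
python3 pad.py
```

```text
[494.70036776  38.69123585 153.13368475] [3.13728282 0.00567911 1.32630042] [ 0.5869205   0.22798522 -2.11863845] tool dx,dy -303.94056109279114 -43.417570791871896 turn 0.04830041540730212
```

{"op": "move_arm", "data": {
  "series": [
    [[-0.03, -0.004, 0], 0.01],
    [[-0.075, -0.01, 0], 0.02],
    [[-0.12, -0.017, 0], 0.03],
    [[-0.165, -0.023, 0], 0.04],
    [[-0.2, -0.028, 0], 0.048]
  ]
}}

```text
clock: 13.08
eef_pos: [417.5, -149.9, 153.6]
tool_rot: [3.139, 0.006, 1.277]
force: [0.5, -0.2, -1.8]
width: 25.5
```

```bash
python3 pad.py
```

```text
[ 417.53613149 -149.92466545  153.62867904] [3.13867381 0.00573516 1.27700652] [ 0.48833717 -0.19852762 -1.79540328] tool dx,dy -102.83103615729111 -9.150198968065762 turn -0.000993478828749783
```

{"op": "move_arm", "data": {
  "series": [
    [[-0.035, -0.003, 0], 0],
    [[-0.07, -0.006, 0], 0],
    [[-0.095, -0.009, 0], 0],
    [[-0.103, -0.009, 0], 0],
    [[-0.103, -0.009, 0], 0]
  ]
}}

```text
clock: 13.7
eef_pos: [379.0, -245.4, 153.9]
tool_rot: [3.139, 0.005, 1.277]
force: [-0.2, 0.6, -1.9]
width: 25.2
```

{"op": "move_arm", "data": {
  "series": [
    [[0, 0, 0.02], 0],
    [[0, 0, 0.045], 0],
    [[0, 0, 0.065], 0],
    [[0, 0, 0.075], 0],
    [[0, 0, 0.075], 0]
  ]
}}

```text
clock: 14.32
eef_pos: [379.2, -244.9, 78.4]
tool_rot: [3.141, 0.004, 1.278]
force: [0.5, 0.2, -2.5]
width: 25.2
```

```bash
python3 pad.py; python3 - <<'E'
from h import *
a=get_image("scene");b=get_image("side")
cv2.imwrite("pics/m7.png",np.hstack([crop(a,120,120,100,90,4),crop(b,220,190,90,100,4)[:360]]))
E
```

```text
[ 379.1997024  -244.85112614   78.44873215] [3.14064982 0.00444355 1.27816381] [ 0.49156008  0.2479382  -2.45630191] tool dx,dy -0.8703952691025271 0.0536652812261754 turn 0.00016381129883624723
```

View pics/m7.png

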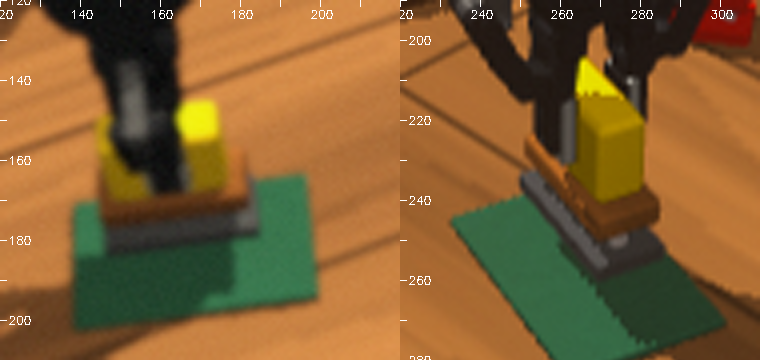

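{"op": "move_arm", "data": {
  "series": [
    [[0, 0, 0.008], 0],
    [[0, 0, 0.015], 0],
    [[0, 0, 0.02], 0],
    [[0, 0, 0.023], 0],
    [[0, 0, 0.024], 0]
  ]
}}

```text
clock: 15.05
eef_pos: [379.5, -245.8, 55.0]
tool_rot: [3.139, 0.005, 1.277]
force: [-0.1, 0.6, -2.0]
width: 25.1
```

{"op": "move_arm", "data": {
  "series": [
    [[0, 0, 0.001], 0],
    [[0, 0, 0.002], 0],
    [[0, 0, 0.003], 0],
    [[0, 0, 0.0035], 0],
    [[0, 0, 0.0035], 0]
  ]
}}

```text
clock: 15.68
eef_pos: [379.5, -245.8, 51.5]
tool_rot: [3.139, 0.005, 1.277]
force: [-0.1, -0.4, -2.0]
width: 25.2
```

{"op": "move_arm", "data": {
  "series": [
    [[0, 0, 0.0005], 0],
    [[0, 0, 0.001], 0],
    [[0, 0, 0.0015], 0],
    [[0, 0, 0.0015], 0]
  ]
}}

```text
clock: 16.18
eef_pos: [379.6, -245.9, 50.1]
tool_rot: [3.139, 0.005, 1.277]
force: [-0.2, 0.5, 0.7]
width: 25.2
```

{"op": "move_arm", "data": {
  "series": [
    [[0, 0, 0], 0],
    [[0, 0, 0], 0],
    [[0, 0, 0], 0],
    [[0, 0, 0], 0],
    [[0, 0, 0], 0]
  ],
  "claw": 1
}}

```text
clock: 16.8
eef_pos: [379.6, -245.8, 50.1]
tool_rot: [3.139, 0.005, 1.277]
force: [0.8, 0.8, 0.6]
width: 85.1
```

{"op": "move_arm", "data": {
  "series": [
    [[0, 0, 0], 0],
    [[0, 0, -0.01], 0],
    [[0, 0, -0.03], 0],
    [[0, 0, -0.06], 0],
    [[0, 0, -0.1], 0]
  ]
}}

```text
clock: 17.42
eef_pos: [378.9, -245.0, 151.2]
tool_rot: [3.14, 0.005, 1.277]
force: [0.9, -0.4, -0.2]
width: 85.5
```

{"op": "move_arm", "data": {
  "series": [
    [[0, 0, -0.03], 0],
    [[0, 0, -0.06], 0],
    [[0, 0, -0.06], 0],
    [[0, 0, -0.06], 0]
  ]
}}

```text
clock: 17.92
eef_pos: [378.5, -244.4, 211.1]
tool_rot: [3.141, 0.005, 1.277]
force: [0.1, 1.2, 0.6]
width: 85.1
```

```bash
python3 - <<'E'
from h import *
s=read_state();print(s['clock'],s['eef_pos'],s['force'],s['width'])
a=get_image("scene");b=get_image("wrist")
cv2.imwrite("pics/m8.png",np.hstack([crop(a,110,150,130,150,3),crop(b,60,60,400,324,1,20)[:450] if 0 else cv2.copyMakeBorder(crop(b,60,0,400,384,1,20),0,66,0,0,0)]))
print([onz("wrist",(253,190),84,s)])
E
```

```text
17.925 [ 378.47679579 -244.37036819  211.06966609] [0.13753187 1.24697421 0.60307591] 85.06065234692736
[array([ 375. , -252.3,   84. ])]
```

View pics/m8.png

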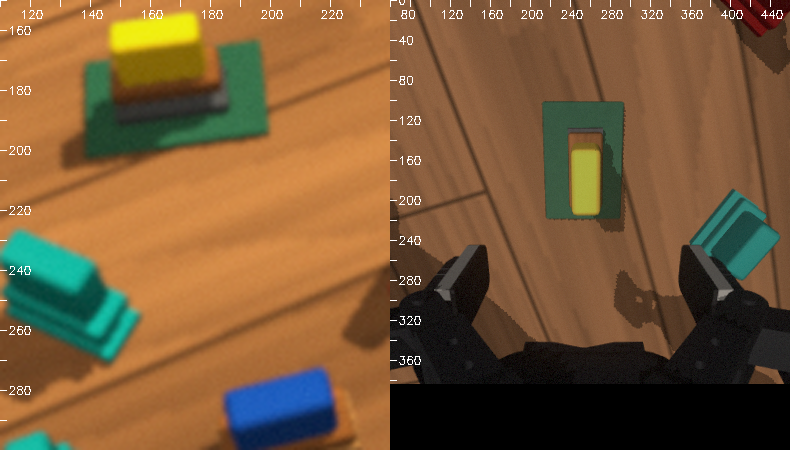

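The block stands upright and centred on the pad, and the blue block hasn't moved. The gripper is clear.

```bash
python3 -c "
from cell import *
print(finish_job())"
```

```text
the job is handed in; nothing more can be done
None
```

I rubbed the yellow block along the moulding and set it down on the green pad, then handed the job in at about 18 s. No verdict was reported.

- **Rubbing:** I pressed the block flat with about 4 N (measured as the force change from hanging). It ran along the moulding from x ≈ -58 mm, just in front of the clamp's foot, to x ≈ +115 mm. The pictures show the sole's front edge at the free end. The tool stayed 5 to 6 mm below first touch all the way, and the force readings between moves stayed steady.
- **Setting down:** I lowered the block in small steps until it touched with about 2.7 N, then opened the gripper and rose straight up.
- **Last checks:** The final scene and wrist pictures show the block upright, aligned and in the middle of the pad. The blue block is where it was, and the gripper is empty and about 120 mm clear of the handle.
- **Disagreement:** The cameras differed by about 1 to 3 mm on the moulding's centre line, so I aimed between them.

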